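# Free the jammed ball feeder

## Robot

A 6-joint arm with a two-finger parallel gripper is mounted at the origin on the work surface; the furniture and walls round the work are solid. World frame = base frame: x ahead of the robot, y to its left, z up, the work surface at z = 0. Lengths are in m, angles in degrees, forces in N, time in s.
With the tool pointing down it reaches from about 0.3 to 0.775 m from the base axis. Payload 14.6 kg.
Tool frame: the origin (TCP) lies at the very end of the fingers, on their centre line; the grasp point (between the pads) lies hold_point_z behind it (hold_point_z is the distance from the TCP to the grasp point, in m); z points along the fingers, y is the line along which they close (so a half turn about z gives the same grasp; the last joint's range is limited). The gripper opens to 94 mm and grips with 3 to 60 N. Pads are 16 mm wide; open, the fingers measure 119 mm over their backs; the gripper's body (75 mm by 177 mm) begins 78 mm behind the grasp point.
Start: joints at [69.637, 17.183, 87.147, -0, 75.671, -3.816], TCP at [0.157, 0.527, 0.205] pointing down, gripper open.
Joint ranges: [-173.82, 173.82], [-45.26, 126.66], [13.44, 144.39], [-59.66, 239.66], [0, 175.72], [-146.38, 146.38]. Speed limits (degrees/s): [127.2, 127.2, 147.25, 180, 180, 180].

## Interface

Orientations are given as [roll, pitch, yaw] about the fixed x, y, z axes, in that order (R = Rz(yaw) Ry(pitch) Rx(roll)).
In Python, from plant import read_state, camera, camera_info, close_job, search_frame, pinpoint, hold_point_z gives the robot as it stands. The module is installed in compiled form; this text tells all that it offers.
- The arm moves only by the shell command python3 -m pendant 'ROWS' [OPENING] [FORCE]. ROWS is JSON, a list of rows, each a list of 6 numbers: the shift along the tool's x, y, z in mm, then the turn, a rotation vector about the tool's x, y, z in degrees. In form: [[dx, dy, dz, rx, ry, rz], ...]. A call has 1 to 8 rows; each row shifts and turns the commanded pose from where the row before left it, along the tool's axes as they then stand; what a row does not reach is not made up. A row lasts 1/12 s, in which the tool goes at most 41.7 mm and 7.16 degrees, less where a joint would pass 70% of its speed; a pose out of reach is approached as far as the arm can. A call is refused whole if a number of a shift passes 41.7 or a number of a turn 7.16, either way. A call with a gripper value outside its range is refused whole. OPENING is the closure, from 0 (fully open) to 1 (shut), set as the call begins (- or left out, the last holds). The fingers move at their own pace and stop on an object; FORCE is the grip in N (left out, the last holds). Time passes only in rows, so rows that do not move let the fingers close. It gives the time, the measured TCP pose, the force, the opening and the grip force at its end, in the units of the state.
- read_state(): the state, without advancing time (a new reading comes with each control period).
- camera(name): name is "scene" or "side" or "wrist"; returns the picture (480x640x3 uint8, red, green, blue); there is no depth.
- camera_info(name): a dict with "fovy" (degrees; the focal length in pixels is half the picture's height over the tangent of half this angle, whatever the lens; pixels are square), "cx", "cy" (the principal point, pixels), "eye" and "attitude" of the camera in the world; the wrist camera has in their place "tool_from_camera" (4x4, takes a point from camera to tool coordinates, whose origin is the TCP and whose axes are the flange's). Camera axes: x right, y down, z forward; pixel columns grow to the right and rows downward; lengths in m; the calibration is good to about 2 mm. A picture is of the moment at which its call begins: read the wrist's pose just before it. camera_info takes no time and is no camera call.
- close_job(): hands the job in; it is judged then, once.
Trained networks look in the newest picture that a camera, given by its name, has taken for a name from the list of things; names that differ only in an ending like _2 or _b are one class to them, and where a whole thing is asked for, a point or a joint stands for the part that bears it (a point fixed in the world has none). Each returns a list of dicts, best first, with "confidence" (0 to 1); they miss things now and then, are a little off and sometimes report something else, mostly with a low value. They report only what shows in the picture. A call takes as long as a camera call. They do not tell look-alikes from the thing itself.
- search_frame(target, camera): "location" ([row, column] in pixels, amid what is visible of it).
- pinpoint(target, camera): "location" ([row, column] in pixels: a listed point, or the origin of a listed thing).
The state is a dict: "t": time; "qpos": joint angles; "qvel": joint speeds; "joint_torque": joint torques, N m; "eef_pos": TCP position; "tool_rot": TCP orientation; "contact_force": force on the tool from outside, world axes, zero at the start; "ft_torque": the same for the moment, N m; "opening": finger opening in m; "gripper_force": force on a finger pad.
Only numpy, scipy, OpenCV 4.12 (cv2) and the standard library are available. Lean on these libraries where they do the work, as an engineer would, in place of code of your own. Each camera call takes 0.05 s, during which the arm holds its last target. There are 200 camera calls.

## Task

Four steel balls have jammed in the little ball feeder: the two in front have wedged side by side across its mouth under the clear cover. Reach in at the mouth with a slanting tool and gently nudge one of the two wedged balls back up the slope, then draw clear, repeating if they jam again, until all four balls have rolled out and lie still in the wooden tray below. Do not lift any ball out over the top, and do not disturb the little jar or the dropper bottle standing beside the work.

Things in the scene. Friction and masses are not known exactly. Their poses are not given: they have to be found in the camera images.
- feeder: Fixed plywood gravity feeder, 155 mm deep, 108 mm wide, about 145 mm high at the back. Origin on the table under its throat; own x points level from the mouth into the feeder (away from the tray), y to the left, z up. Its floor rises at 10 degrees along +x. Behind the throat its 58 mm high walls spread at 40 degrees to each side, to 96 mm inside width; back wall 124 mm up the floor.
- throat (a point): Point on the sloping floor, 60 mm above the table, in the middle of the throat, where the straight 67 mm wide outlet lane (cheeks 6 mm thick and 22 mm high, no cover) meets the spreading walls; axes as the feeder's.
- lip (a point): Point on the floor at the middle of the open front edge of the lane, 25 mm down the slope from the throat, over the tray; axes as the feeder's.
- cover_edge (a point): Middle of the front lower edge of the clear 3 mm cover, which lies on the walls 58 mm above the floor and reaches from 3 to 80 mm up the slope from the throat; behind it the top is open. Upright fingers soon meet this edge; fingers slanted 25 to 45 degrees, tips leading up the slope, reach under it. Axes as the feeder's.
- tray: Fixed open wooden tray below the mouth, 116 (x) x 200 (y) x 40 mm, boards 6 mm, bottom 4 mm thick; origin at the centre of its underside, axes as the feeder's. Its +x board is tucked under the lip.
- ball_1_center (a point): Centre of a plain steel ball, 40 mm across, about 0.26 kg (0.18 to 0.37). At the start one of the two wedged side by side, its centre about 15 mm up the slope from the throat and 20 mm left or right of the middle. Smooth (friction about 0.2). Pushed alone some 15 mm back, well to its own side of the lane and near the height of its centre, it lets the other go; if both are pushed they wedge again.
- ball_2_center (a point): Centre of a plain steel ball, 40 mm across, about 0.26 kg (0.18 to 0.37). At the start the other wedged ball, on the other side of the middle.
- ball_3_center (a point): Centre of a plain steel ball, 40 mm across, about 0.26 kg (0.18 to 0.37). At the start it lies behind the wedged pair, between them.
- ball_4_center (a point): Centre of a plain steel ball, 40 mm across, about 0.26 kg (0.18 to 0.37). At the start it lies behind the third, against the right-hand wall.
- jar_mid (a point): Centre of a small clear jar with screw lid, 44 mm across, 47 mm high, loose on the table; leave alone.
- dropper_mid (a point): Centre of a small dropper bottle, 24 mm across, 70 mm high, loose on the table; leave alone.
Not all that is in view belongs to the job. Leave any green or orange look-alike of the part that bears ball_2_center alone.

How it is judged:
By the outcome, as a careful person would: the job done as asked, in the order asked, and still so for the second after the job is handed in, with the robot touching nothing.
It also fails if it takes over 48 s, if anything falls off the work surface, if the arm or the gripper's body presses on something with over 40 N, if the wrist force passes 120 N, or if a joint passes its speed limit or range.

## Working session

There is one attempt and no reset: what is moved stays moved. The work goes in short steps, Python scripts to look and compute and a shell command to move; the robot and the scene stay as the last step left them, time stands still between calls to the robot, and variables do not carry over. Pictures are saved under pics/ and viewed, at most 10 in all, crops included, and the job is handed in when it is done.

```bash
mkdir -p pics; cat > h.py <<'E'
import numpy as np, cv2
from plant import *
from scipy.spatial.transform import Rotation as R
def cam(n):
    i=camera_info(n); f=240/np.tan(np.radians(i['fovy']/2)); return i,f
E
python3 - <<'E'
from h import *
s=read_state(); print(s['eef_pos'],s['tool_rot'],hold_point_z)
ims=[]
for n in ('scene','side','wrist'):
    im=camera(n); cv2.imwrite(f'pics/{n}0.png',im[:,:,::-1]); i=camera_info(n); print(n,i)
    for t in ('throat','lip','cover_edge','feeder','tray','ball_1_center','jar_mid','dropper_mid'):
        print(n,t,[(np.round(d['location']).tolist(),round(d['confidence'],2)) for d in pinpoint(t,n)][:6])
print(read_state()['t'])
E
```

```text
[0.15655981 0.5269635  0.20488553] [-1.79933509e+02 -4.38108201e-03  1.63452133e+02] 0.0188
scene {'fovy': 47.444095051070114, 'cx': 322.5432207247149, 'cy': 243.2152527588694, 'eye': array([ 0.00965884, -0.50114241,  0.7364642 ]), 'attitude': array([-139.29179623,    0.20758368,  -54.0313457 ])}
scene throat [([238.0, 324.0], 0.75)]
scene lip [([248.0, 310.0], 0.72)]
scene cover_edge [([215.0, 318.0], 0.82)]
scene feeder [([265.0, 327.0], 0.66), ([233.0, 338.0], 0.15)]
scene tray [([282.0, 285.0], 0.65)]
scene ball_1_center [([235.0, 338.0], 0.41)]
scene jar_mid [([377.0, 394.0], 0.56)]
scene dropper_mid [([339.0, 433.0], 0.61)]
side {'fovy': 51.79748457328128, 'cx': 322.8562300990144, 'cy': 236.14298093896278, 'eye': array([ 0.27379328, -0.94106734,  0.47451113]), 'attitude': array([-114.71807179,    1.38117408,  -15.79226163])}
side throat [([254.0, 321.0], 0.68)]
side lip [([253.0, 311.0], 0.81)]
side cover_edge [([226.0, 319.0], 0.7)]
side feeder [([282.0, 324.0], 0.88)]
side tray [([281.0, 283.0], 0.59), ([256.0, 311.0], 0.24)]
side ball_1_center []
side jar_mid [([356.0, 281.0], 0.91)]
side dropper_mid [([344.0, 337.0], 0.93)]
wrist {'fovy': 63.12385896620395, 'cx': 323.0640330528345, 'cy': 237.33635359368378, 'tool_from_camera': array([[ 1.58960282e-03, -9.70195596e-01, -2.42317927e-01,
         7.00384532e-02],
       [ 9.99998567e-01,  1.68341581e-03, -1.80102526e-04,
        -3.53741210e-05],
       [ 5.82656508e-04, -2.42317294e-01,  9.70196882e-01,
        -1.79193240e-01],
       [ 0.00000000e+00,  0.00000000e+00,  0.00000000e+00,
         1.00000000e+00]])}
wrist throat []
wrist lip []
wrist cover_edge []
wrist feeder []
wrist tray []
wrist ball_1_center []
wrist jar_mid []
wrist dropper_mid []
1.35
```

View pics/scene0.png

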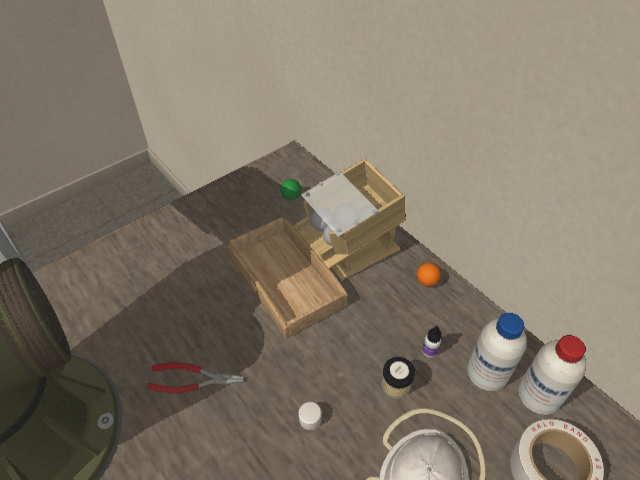

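View pics/side0.png

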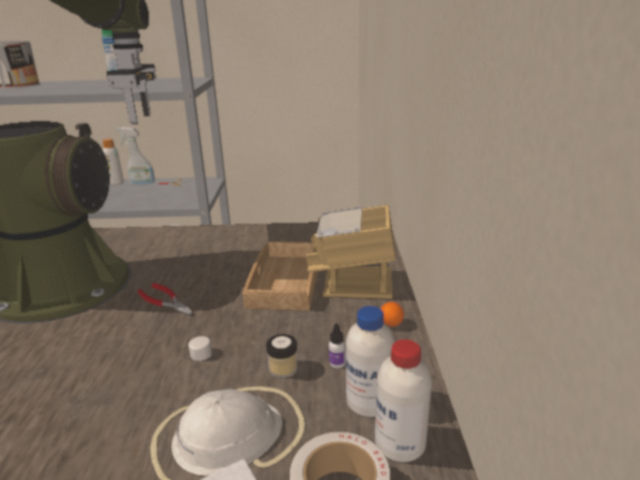

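The scene view shows the feeder at about (340,225), with the cover and steel balls at about (340,220) and the tray at (288,280). The jar is at (397,375) and the dropper at (432,340). The green ball (290,189) and orange ball (429,274) are look-alikes lying outside the feeder. The side view agrees.

```bash
cat >> h.py <<'E'
def ray(n,px,st=None):
    i,f=cam(n); d=np.array([(px[1]-i['cx'])/f,(px[0]-i['cy'])/f,1.])
    if n=='wrist':
        T=i['tool_from_camera']; Rt=R.from_euler('xyz',st['tool_rot'],degrees=True).as_matrix()
        return Rt@T[:3,3]+st['eef_pos'], Rt@T[:3,:3]@d/np.linalg.norm(d)
    return np.array(i['eye']),R.from_euler('xyz',i['attitude'],degrees=True).as_matrix()@d/np.linalg.norm(d)
def tri(rs):
    A=0;b=0
    for o,d in rs:
        P=np.eye(3)-np.outer(d,d);A=A+P;b=b+P@o
    x=np.linalg.solve(A,b); return x,[np.linalg.norm(np.cross(x-o,d)) for o,d in rs]
def proj(n,P,st=None):
    i,f=cam(n); Rm=R.from_euler('xyz',i['attitude'],degrees=True).as_matrix()
    c=(np.atleast_2d(P)-i['eye'])@Rm; return np.c_[i['cy']+f*c[:,1]/c[:,2],i['cx']+f*c[:,0]/c[:,2]]
# feeder-frame points
c,s_=np.cos(np.radians(10)),np.sin(np.radians(10))
def FP(u,v,n): # u up slope, v left, n normal to floor -> feeder frame
    return np.array([u*c-n*s_, v, .06+u*s_+n*c])
def W(pose,p): # pose x,y,yaw
    a=np.radians(pose[2]); return np.array([pose[0]+np.cos(a)*p[0]-np.sin(a)*p[1],pose[1]+np.sin(a)*p[0]+np.cos(a)*p[1],p[2]])
E
python3 - <<'E'
from h import *
from scipy.optimize import least_squares
D=dict(throat=([238,324],[254,321]),lip=([248,310],[253,311]),cover_edge=([215,318],[226,319]),feeder=([265,327],[282,324]),tray=([282,285],[281,283]),jar=([377,394],[356,281]),dropper=([339,433],[344,337]))
for k,(a,b) in D.items(): x,e=tri([ray('scene',a),ray('side',b)]); print(k,x.round(4),np.round(e,4))
M=dict(throat=FP(0,0,0),lip=FP(-.025,0,0),cover_edge=FP(.003,0,.058),feeder=np.zeros(3),tray=None)
def res(p):
    r=[]
    for k,m in M.items():
        if m is None: m=np.array([p[3],0,0])
        w=W(p,m)
        for j,n in enumerate(('scene','side')): r+=list(proj(n,w)[0]-D[k][j])
    return r
s=least_squares(res,[.6,0,0,-.08],x_scale=[.01,.01,1,.01],loss='soft_l1'); print(s.x,np.round(s.fun if 0 else res(s.x),1))
im=cv2.imread('pics/scene0.png')
pts=[]
for k,m in M.items():
    if m is not None: pts.append(W(s.x,m))
for sg in(1,-1):
    pts+= [W(s.x,FP(.015,sg*.02,.02)),W(s.x,FP(-.025,sg*.0335,0)),W(s.x,FP(-.025,sg*.0335,.022)),W(s.x,FP(.08,sg*.048,.058)),W(s.x,FP(.003,sg*.0335,.058)),W(s.x,FP(.124,sg*.048,.058))]
q=proj('scene',np.array(pts))
x0,y0=220,140
big=cv2.resize(im[140:350,220:460],None,fx=3,fy=3,interpolation=cv2.INTER_CUBIC)[:600]
for r,cc in q: cv2.circle(big,(int((cc-x0+.5)*3),int((r-y0+.5)*3)),3,(0,0,255),1)
cv2.imwrite('pics/c1.png',big)
E
```

```text
throat [ 0.4832 -0.1566  0.0662] [0.0018 0.0018]
lip [ 0.4624 -0.1463  0.0622] [0.004 0.004]
cover_edge [ 0.4825 -0.1464  0.117 ] [0.0002 0.0002]
feeder [ 0.4822 -0.1653  0.0089] [0.0021 0.0021]
tray [ 0.4126 -0.1283  0.0046] [0.0004 0.0004]
jar [ 0.3619 -0.3682  0.0212] [0.0002 0.0002]
dropper [ 0.4407 -0.3857  0.0365] [0.0004 0.0004]
[  0.48792434  -0.15136118 -19.68823684  -0.07820495] [ 0.4 -1.3  0.7  2.5 -1.5  0.3  3.7 -0.7  1.   0.8  0.2 -0.2 -3.8 -4.2
  0.9  0.2 -0.2 -0.7  1.3  0.5]
```

View pics/c1.png

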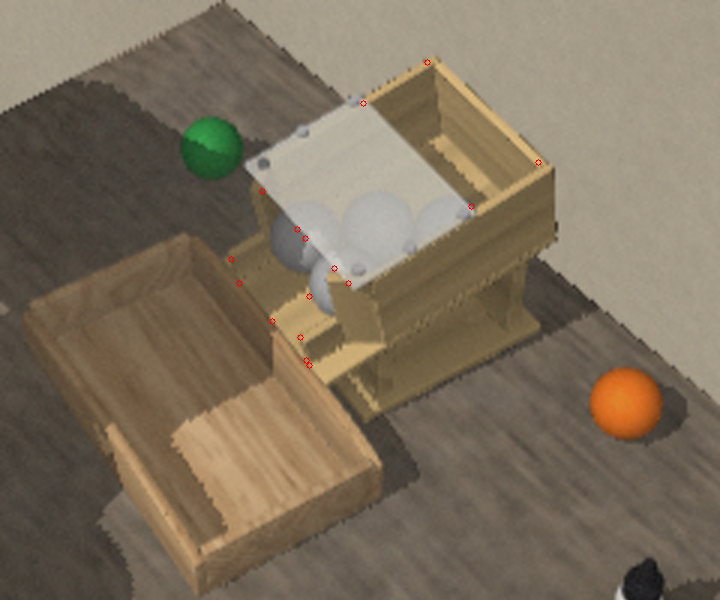

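The crop shows four grey balls under the cover: two wedged at (300,235) and (325,285), and two behind at (378,225) and (440,222). The green ball (212,147) and orange ball (627,403) are outside and get left alone. The overlay looks a few degrees off in yaw, so I'll refit using cover and tray corners.

```bash
python3 - <<'E'
from h import *
from scipy.optimize import least_squares
g=lambda x,y:[140+y/3-.5,220+x/3-.5]
ob=[]
Ms=dict(throat=FP(0,0,0),lip=FP(-.025,0,0),cover_edge=FP(.003,0,.058))
for k,m,b in (('throat',[238,324],[254,321]),('lip',[248,310],[253,311]),('ce',[215,318],[226,319])):
    mm=Ms.get(k,Ms['cover_edge']); ob+=[('scene',mm,m),('side',mm,b)]
ob+=[('scene',FP(.003,0,.060),g(299.5,226.5)),('scene',FP(.08,0,.060),g(414.5,152.5))]
tr=[((-.058,-.1,.04),g(200,553)),((.058,-.1,.04),g(380,463)),((.058,.1,.04),g(187,235)),((-.058,.1,.04),g(25,303))]
def res(p):
    r=[]
    for n,m,q in ob: r+=list(proj(n,W(p,m))[0]-q)
    for m,q in tr: r+=list(proj('scene',W(p,np.array(m)+[p[3],0,0]))[0]-q)
    return r
s=least_squares(res,[.485,-.155,-25,-.08],x_scale=[.01,.01,1,.01],loss='soft_l1'); print(s.x.round(4),np.round(res(s.x),1))
p=s.x
im=cv2.imread('pics/scene0.png')
pts=[W(p,m) for m in Ms.values()]
for sg in(1,-1):
    pts+= [W(p,FP(.015,sg*.02,.02)),W(p,FP(-.025,sg*.0335,0)),W(p,FP(-.025,sg*.0335,.022)),W(p,FP(.08,sg*.048,.058)),W(p,FP(0,sg*.0335,.058)),W(p,FP(.124,sg*.048,.058))]
pts+=[W(p,np.array(m)+[p[3],0,0]) for m,_ in tr]
big=cv2.resize(im[140:350,220:460],None,fx=3,fy=3,interpolation=cv2.INTER_CUBIC)[:600]
for r,cc in proj('scene',np.array(pts)): cv2.circle(big,(int((cc-220+.5)*3),int((r-140+.5)*3)),3,(0,0,255),1)
cv2.imwrite('pics/c2.png',big)
# wall estimate: table/wall edge points
for px in ([150,300],[310,480],[400,590]): o,d=ray('scene',px); print((o-d*o[2]/d[2]).round(3))
E
```

```text
[  0.4882  -0.1508 -20.8951  -0.0745] [ 0.1 -1.5  0.6  2.5 -1.9 -0.1  3.4 -0.6  0.7  0.6  0.1 -0.2 -0.1 -1.
 -0.2  0.7  2.2 -1.4 -2.7  2.5 -4.   1.9  0.7 -3.3]
[0.701 0.062 0.   ]
[ 0.554 -0.415  0.   ]
[ 0.505 -0.609  0.   ]
```

View pics/c2.png

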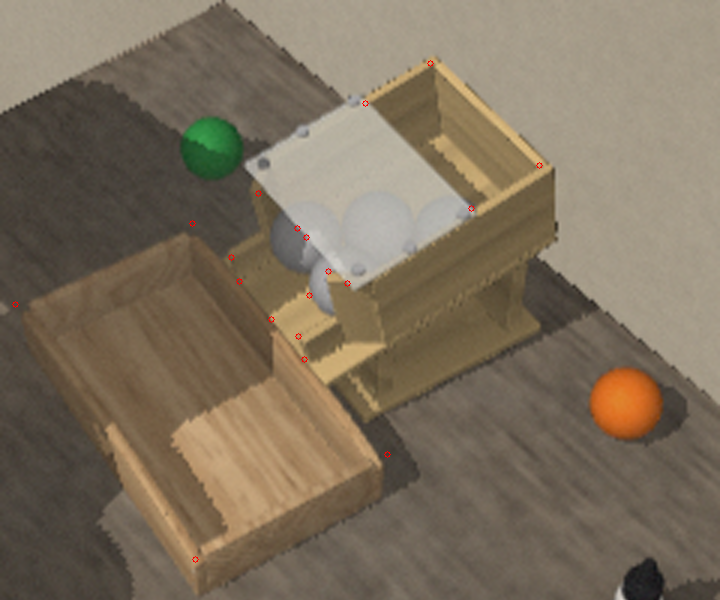

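The fit puts the feeder at about (0.488, −0.151), yaw about −21°, good to 2–4 mm. I'll close the fingers and swing round to a spot in front of the mouth.

```bash
python3 -m pendant '[[-40,-6,0,0,0,4.2],[-40,-6,0,0,0,4.2],[-40,-6,0,0,0,4.2],[-40,-6,0,0,0,4.2],[-38,-6,0,0,0,4.2],[-38,-6,0,0,0,4.2],[-38,-6,0,0,0,4.2],[-38,-6,0,0,0,4.2]]' 1 20
python3 -m pendant '[[-35,-6,0,0,0,4.2],[-35,-6,0,0,0,4.2],[-35,-6,0,0,0,4.2],[-35,-6,0,0,0,4.2],[-35,-6,0,0,0,4.2],[-33,-6,0,0,0,4.2],[-33,-6,0,0,0,4.2],[-33,-6,0,0,0,4.2]]'
cat >> h.py <<'E'
POSE=[.4882,-.1508,-20.9]
def delta(u,v,n,tilt,pose=POSE):
    s=read_state(); Rt=R.from_euler('xyz',s['tool_rot'],degrees=True)
    tgt=W(pose,FP(u,v,n)); Rg=R.from_euler('z',pose[2]+90,degrees=True)*R.from_euler('x',180-tilt,degrees=True)
    print('t',round(s['t'],2),'shift',(Rt.inv().apply(tgt-s['eef_pos'])*1e3).round(1),'turn',(Rt.inv()*Rg).as_rotvec(degrees=True).round(2))
    a=np.radians(pose[2]); d=s['eef_pos']-[pose[0],pose[1],.06]
    x=np.cos(a)*d[0]+np.sin(a)*d[1]; y=-np.sin(a)*d[0]+np.cos(a)*d[1]
    print('uvn now',(np.array([x*c+d[2]*s_,y,-x*s_+d[2]*c])*1e3).round(1),'F',np.round(s['contact_force'],1),'open',s['opening'])
E
python3 -c "
from h import *
print(read_state()['qpos']);delta(-.09,.021,.06,40)"
```

```text
t: 2.02
eef_pos: [0.3968, 0.3267, 0.2055]
tool_rot: [180.0, 0.0, 129.6]
contact_force: [0.9, 0.5, 0.3]
opening: 0.0442
gripper_force: 0.0
t: 2.68
eef_pos: [0.4688, 0.0623, 0.2055]
tool_rot: [180.0, 0.0, 96.0]
contact_force: [0.7, -0.3, -0.5]
opening: 0.0004
gripper_force: 0.0
[ 3.13090616e+00  7.28091000e+00  9.91540943e+01 -2.93978465e-03
  7.35498466e+01 -2.90695799e+00]
t 2.68 shift [-150.3  -81.9  102. ] turn [-39.23  -9.4   25.83]
uvn now [-67.5 192.1 159.6] F [ 0.7 -0.3 -0.5] open 0.0004189568612259635
```

```bash
python3 -m pendant '[[-37,-20,0,0,0,0],[-37,-20,0,0,0,0],[-38,-20,0,0,0,0],[-38,-20,0,0,0,0],[0,0,0,0,0,6.8],[0,0,0,0,0,6.8],[0,0,0,0,0,6.7],[0,0,0,0,0,6.6]]'
python3 -m pendant '[[0,0,5,-6.7,0,0],[0,0,5,-6.7,0,0],[0,0,5,-6.7,0,0],[0,0,5,-6.7,0,0],[0,0,5,-6.6,0,0],[0,0,5,-6.6,0,0],[0,0,0,0,0,0]]'
python3 - <<'E'
from h import *
delta(-.06,.021,.06,40)
st=read_state(); im=camera('wrist'); cv2.imwrite('pics/w1.png',im[:,:,::-1])
print(st['eef_pos'],st['qpos'].round(1))
for t in ('throat','lip','cover_edge','ball_1_center'):
    for d in pinpoint(t,'wrist')[:4]:
        o,dr=ray('wrist',d['location'],st)
        print(t,np.round(d['location']),round(d['confidence'],2))
    for d in search_frame(t,'wrist')[:4]: print(' s',np.round(d['location']),round(d['confidence'],2))
# predicted px
i,f=cam('wrist');T=i['tool_from_camera'];Rt=R.from_euler('xyz',st['tool_rot'],degrees=True)
for k,m in dict(throat=FP(0,0,0),lip=FP(-.025,0,0),ce=FP(.003,0,.058),bL=FP(.015,.02,.02),bR=FP(.015,-.02,.02)).items():
    q=T[:3,:3].T@(Rt.inv().apply(W(POSE,m)-st['eef_pos'])-T[:3,3]); print(k,np.round([i['cy']+f*q[1]/q[2],i['cx']+f*q[0]/q[2]]))
E
```

```text
t: 3.35
eef_pos: [0.4066, -0.0911, 0.2056]
tool_rot: [180.0, -0.0, 69.0]
contact_force: [0.0, -0.0, -0.3]
opening: 0.0004
gripper_force: 0.0
t: 3.93
eef_pos: [0.4127, -0.0928, 0.1751]
tool_rot: [139.8, -0.0, 69.4]
contact_force: [-1.0, -0.1, -0.9]
opening: 0.0003
gripper_force: 0.0
t 3.93 shift [ -6.3 -26.3  64.7] turn [ 0.16 -0.21  0.23]
uvn now [-69.8  27.2 129.2] F [-1.  -0.1 -0.9] open 0.0003009137149301203
[ 0.41272063 -0.0928498   0.17508393] [-15.6 -17.7 135.3  -8.4  22.6  11.6]
throat [251. 324.] 0.95
 s [239. 402.] 0.92
lip [258. 290.] 0.79
lip [281. 340.] 0.7
 s [238. 396.] 0.97
cover_edge [269. 359.] 0.89
 s [238. 394.] 0.72
ball_1_center [280. 346.] 0.75
 s [269. 352.] 0.82
throat [256. 318.]
lip [260. 292.]
ce [274. 359.]
bL [236. 345.]
bR [282. 344.]
```

View pics/w1.png

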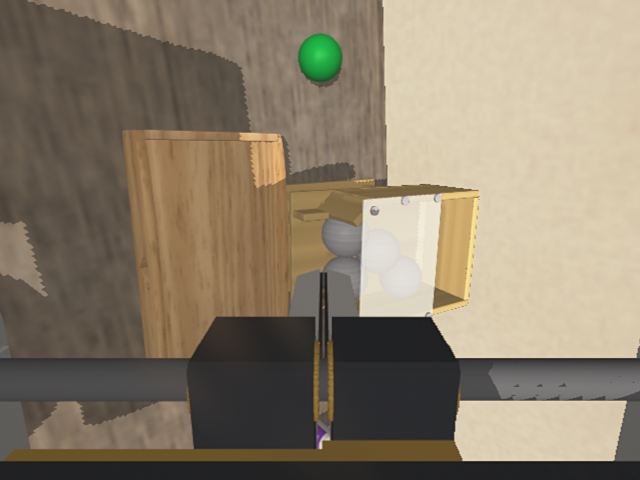

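The wrist view shows the left wedged ball at about (343,237), the right one at about (345,280) partly behind the finger, and two more behind at (380,250) and (400,278). This matches the prediction to about 2 mm. I'll lower in front of the mouth on the left ball's side.

```bash
python3 -c "
from h import *
delta(-.045,.023,.014,40)"
```

```text
t 4.38 shift [ -4.2 -39.4 112.4] turn [-0.05 -0.15  0.18]
uvn now [-67.   27.  131.1] F [-0.6 -0.7 -0.1] open 0.0005813085218773379
```

```bash
python3 -m pendant '[[-1,-10,28,0,0,0],[-1,-10,28,0,0,0],[-1,-10,28,0,0,0],[-1,-9,28,0,0,0],[0,0,0,0,0,0],[0,0,0,0,0,0]]'
python3 -c "
from h import *
delta(-.018,.023,.014,40)
im=camera('wrist');cv2.imwrite('pics/w2.png',im[:,:,::-1])"
```

```text
t: 4.88
eef_pos: [0.4448, -0.1118, 0.0893]
tool_rot: [139.9, 0.4, 69.0]
contact_force: [0.2, -0.2, 0.4]
opening: 0.0006
gripper_force: 0.0
t 4.88 shift [ 2.3 14.2 36.3] turn [0.07 0.41 0.17]
uvn now [-48.5  20.9  38.3] F [ 0.2 -0.2  0.4] open 0.0006156793486309321
```

View pics/w2.png

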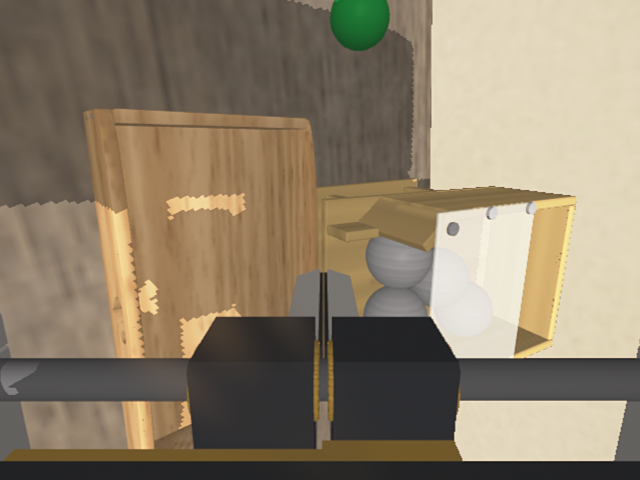

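The wrist view shows the left wedged ball at about (400,259) and the right at about (396,312), with the fingertip end at about (323,272). I'll check the lateral offset numerically.

```bash
cat >> h.py <<'E'
def wproj(P,st):
    i,f=cam('wrist');T=i['tool_from_camera'];Rt=R.from_euler('xyz',st['tool_rot'],degrees=True)
    q=T[:3,:3].T@(Rt.inv().apply(P-st['eef_pos'])-T[:3,3]); return np.round([i['cy']+f*q[1]/q[2],i['cx']+f*q[0]/q[2]],1)
E
python3 - <<'E'
from h import *
st=read_state()
for k,m in dict(throat=FP(0,0,0),lip=FP(-.025,0,0),ce=FP(.003,0,.058),bL=FP(.015,.02,.02),bR=FP(.015,-.02,.02)).items(): print(k,wproj(W(POSE,m),st))
for t in ('throat','lip','cover_edge','ball_1_center'): print(t,[(np.round(d['location']),round(d['confidence'],2)) for d in pinpoint(t,'wrist')[:4]])
Rt=R.from_euler('xyz',st['tool_rot'],degrees=True)
for x in (-.008,0,.008): print(wproj(st['eef_pos']+Rt.apply([x,0,0]),st))
E
```

```text
throat [284.8 356.8]
lip [292.2 323.4]
ce [318.9 425. ]
bL [260.  396.8]
bR [320.2 393.6]
throat [(array([281., 362.]), 0.94)]
lip []
cover_edge [(array([312., 426.]), 0.95)]
ball_1_center [(array([318., 392.]), 0.81), (array([314., 427.]), 0.52)]
[302.9 322.9]
[287.6 322.9]
[272.1 322.9]
```

```bash
python3 -m pendant '[[1,1,9,0,0,0],[1,1,9,0,0,0],[1,4,9,0,0,0],[0,4,8,0,0,0],[0,4,1,0,0,0],[0,0,0,0,0,0]]'
python3 -c "
from h import *
delta(.003,.024,.014,40)"
```

```text
t: 5.63
eef_pos: [0.4768, -0.1222, 0.0758]
tool_rot: [139.9, 0.5, 69.2]
contact_force: [-0.5, -0.2, 0.1]
opening: 0.0006
gripper_force: 0.0
t 5.63 shift [ 1.3 15.4 14.9] turn [0.06 0.32 0.35]
uvn now [-17.8  22.7  19.2] F [-0.5 -0.2  0.1] open 0.0005742979114018247
```

```bash
python3 -m pendant '[[1,0,5,0,0,0],[0,4,2,0,0,0],[0,4,2,0,0,0],[0,4,2,0,0,0],[0,4,3,0,0,0],[0,0,0,0,0,0],[0,0,0,0,0,0]]'
python3 -c "
from h import *
delta(.003,.024,.014,40)
im=camera('wrist');cv2.imwrite('pics/w3.png',im[:,:,::-1])"
```

```text
t: 6.22
eef_pos: [0.496, -0.1287, 0.0755]
tool_rot: [140.1, 0.4, 69.1]
contact_force: [-0.5, 0.6, -0.3]
opening: 0.0008
gripper_force: 0.3
t 6.22 shift [0.6 0.1 1.6] turn [-0.05  0.3   0.26]
uvn now [ 2.1 23.5 15.3] F [-0.5  0.6 -0.3] open 0.0008042806483142088
```

View pics/w3.png

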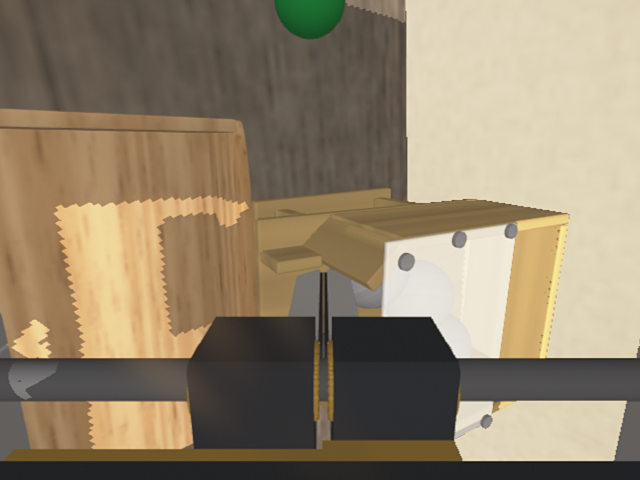

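The left ball has moved back to about (385,290); the right lane is hidden by the gripper. I'll draw clear and look with the networks from two cameras.

```bash
python3 -m pendant '[[0,-12,-15,0,0,0],[0,-8,-25,0,0,0],[0,0,-30,0,0,0],[0,0,-30,0,0,0],[0,0,0,0,0,0],[0,0,0,0,0,0],[0,0,0,0,0,0],[0,0,0,0,0,0]]'
cat >> h.py <<'E'
def look(k):
    st=read_state()
    for n in ('wrist','scene','side'):
        im=camera(n); cv2.imwrite(f'pics/{n}_{k}.png',im[:,:,::-1])
        print(n,[(np.round(d['location']).tolist(),round(d['confidence'],2)) for d in pinpoint('ball_1_center',n)+search_frame('ball_1_center',n)])
    print({m:wproj(W(POSE,q),st).tolist() for m,q in dict(bL=FP(.017,.022,.02),bR=FP(.017,-.018,.02)).items()})
    delta(-.018,.024,.014,40)
    a=cv2.imread(f'pics/wrist_{k}.png'); b=cv2.imread(f'pics/scene_{k}.png')[140:350,220:460]
    cv2.imwrite(f'pics/L{k}.png',np.hstack([cv2.resize(a,(400,300)),cv2.resize(b,(400,300),interpolation=cv2.INTER_CUBIC)]))
E
python3 -c "
from h import *
look(1)"
```

```text
t: 6.93
eef_pos: [0.4315, -0.1048, 0.1299]
tool_rot: [140.1, 0.6, 68.9]
contact_force: [-0.5, 0.6, -0.5]
opening: 0.0006
gripper_force: 0.0
wrist [([290.0, 174.0], 0.65), ([288.0, 176.0], 0.8), ([212.0, 194.0], 0.41)]
scene [([280.0, 270.0], 0.92), ([282.0, 273.0], 0.59), ([212.0, 353.0], 0.5)]
side [([283.0, 297.0], 0.33), ([268.0, 266.0], 0.88)]
{'bL': [241.6, 369.5], 'bR': [294.0, 367.6]}
t 7.38 shift [ 1.9 -0.9 77.6] turn [-0.01  0.56  0.16]
uvn now [-56.   22.9  81.7] F [-0.1  0.2  0. ] open 0.0004622338526719835
```

View pics/L1.png

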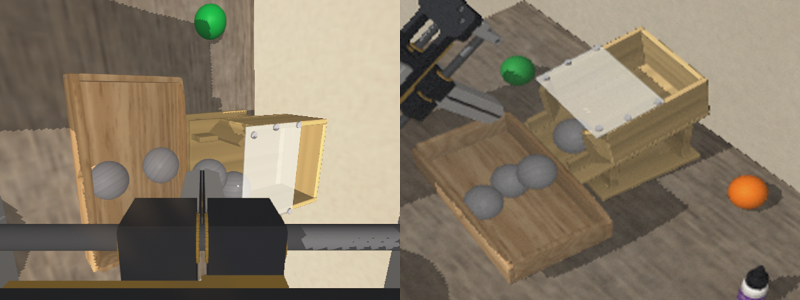

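In the combined view, three balls are in or dropping into the tray (right panel at (483,200), (510,180) and (537,172)) and one is still in the lane at (573,137), apparently rolling. I'll back off a bit, wait, and look again.

```bash
python3 -m pendant '[[0,0,-25,0,0,0],[0,0,-25,0,0,0],[0,0,-25,0,0,0],[0,0,-25,0,0,0],[0,0,0,0,0,0],[0,0,0,0,0,0],[0,0,0,0,0,0],[0,0,0,0,0,0]]'
python3 -m pendant '[[0,0,0,0,0,0],[0,0,0,0,0,0],[0,0,0,0,0,0],[0,0,0,0,0,0],[0,0,0,0,0,0],[0,0,0,0,0,0],[0,0,0,0,0,0],[0,0,0,0,0,0]]'
python3 -c "
from h import *
look(2)"
```

```text
t: 8.05
eef_pos: [0.3719, -0.0809, 0.2062]
tool_rot: [140.1, 0.5, 68.9]
contact_force: [-0.2, 0.1, -0.1]
opening: 0.0001
gripper_force: 0.0
t: 8.72
eef_pos: [0.3719, -0.0808, 0.2075]
tool_rot: [140.0, 0.5, 68.9]
contact_force: [0.5, -0.6, -0.7]
opening: 0.0004
gripper_force: 0.0
wrist [([250.0, 212.0], 0.94), ([243.0, 367.0], 0.29), ([249.0, 218.0], 0.63)]
scene [([280.0, 271.0], 0.92), ([280.0, 272.0], 0.73), ([219.0, 350.0], 0.68), ([275.0, 308.0], 0.29)]
side [([272.0, 265.0], 0.7)]
{'bL': [215.3, 356.4], 'bR': [255.1, 355.4]}
t 9.17 shift [  1.9  -1.1 177.8] turn [0.01 0.56 0.15]
uvn now [-106.    23.9  168.5] F [ 0.2  0.5 -1. ] open 0.0005541036164715833
```

View pics/L2.png

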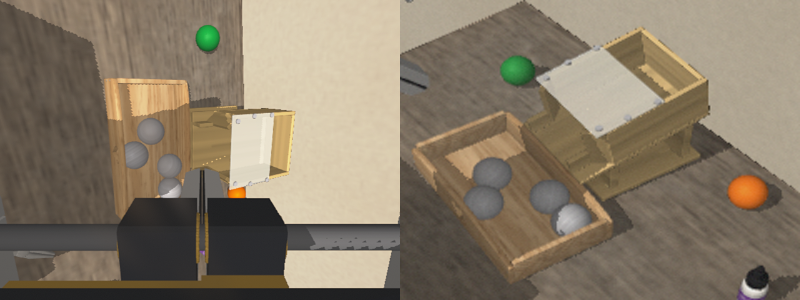

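All four balls are in the tray (right panel at (492,174), (484,202), (549,196) and (574,219)) and the feeder is empty. I'll wait until they lie still, checking by picture difference.

```bash
cat > st.py <<'E'
from h import *
import time
p=camera('scene').astype(int)
for k in range(4): q=camera('scene').astype(int)
d=abs(q-p).max(2)[190:350,220:360]; print(read_state()['t'],(d>25).sum(),d.max())
E
for k in 1 2 3; do
python3 -m pendant '[[0,0,0,0,0,0],[0,0,0,0,0,0],[0,0,0,0,0,0],[0,0,0,0,0,0],[0,0,0,0,0,0],[0,0,0,0,0,0],[0,0,0,0,0,0],[0,0,0,0,0,0]]' >/dev/null; python3 st.py; done
```

```text
10.0833 0 12
11.0 0 13
11.9167 0 15
```

```bash
cat > s2.py <<'E'
from h import *
import os
q=camera('scene')
if os.path.exists('p.npy'):
    d=abs(q.astype(int)-np.load('p.npy')).max(2)[190:350,220:360]; print(read_state()['t'],(d>25).sum(),d.max())
np.save('p.npy',q.astype(int))
E
for k in 1 2 3; do python3 s2.py
python3 -m pendant '[[0,0,0,0,0,0],[0,0,0,0,0,0],[0,0,0,0,0,0],[0,0,0,0,0,0],[0,0,0,0,0,0],[0,0,0,0,0,0],[0,0,0,0,0,0],[0,0,0,0,0,0]]' >/dev/null;python3 -m pendant '[[0,0,0,0,0,0],[0,0,0,0,0,0],[0,0,0,0,0,0],[0,0,0,0,0,0],[0,0,0,0,0,0],[0,0,0,0,0,0],[0,0,0,0,0,0],[0,0,0,0,0,0]]' >/dev/null; done; python3 s2.py
```

```text
13.35 0 12
14.7333 0 12
16.1167 0 11
```

The balls have lain still for several seconds.

```bash
python3 -c "
from plant import *
print(close_job())"
```

```text
the job is handed in; nothing more can be done
None
```

One gentle nudge of the left wedged ball freed the jam: all four balls rolled out and lie still in the tray, the arm stayed clear of the jar and dropper bottle, and the job was handed in at about 16 s of the 48 s allowed.

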